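# Close the nesting canister

### The job

Close the green nesting canister: lower the green cover over the small copper canister that stands in the green base, so that its two lugs drop through the gaps in the base's rim, then twist it clockwise (seen from above) to the stop and let go. Leave the terracotta-coloured cover where it stands.

Things in the scene. Friction and masses are not known exactly. Their poses are not given: they have to be found in the camera images.
- cover_green: Dark green cover: upside-down round cup, 74 mm across, 86 high, wall 3, open below. Origin: centre of the bottom rim, z up. Oak grip bar on top, 54 mm long along its x, 16 wide, z = 85 to 120 mm. Two lugs at the rim, at +x and -x (the bar points at them), 14 mm wide, 8 high, out to 53 mm from the axis; a half turn makes no difference. About 0.25 kg, stands on the worktop.
- base_green: Dark green round dish, 142 mm across, 25 high, fixed to the worktop. Origin: centre of the underside, z up. The cover's rim comes to rest on its floor, z = 6 mm; a cone collar there (58 mm across, 49 at its top, z = 20) roughly centres it. An inward steel lip, z = 18 to 25, inner edge 46 mm from the axis, has two opposite gaps. Cover play in the gaps: 9 mm sideways. Closed, the bar lies along the base's x axis.
- base_gap (a point): Middle of one gap in the steel lip, at its top, 50 mm from the base's axis, 55 degrees counter-clockwise (from above) from the base's x axis; the other gap is opposite. The cover's lugs drop through with 15 degrees to spare either way; stops prevent turning the wrong way.
- base_dot (a point): Black dot on the steel lip on the base's +x side, 58 mm out; another is opposite. When closed the lugs lie under the dots, 55 degrees clockwise from the gaps, and the bar points at them; solid stops end the turn about 6 degrees further. Turning takes almost no force.
- inner_canister: Small copper-coloured canister with wooden lid and knob, 40 mm across, 67 mm high with the knob, standing loose in the collar of the base; top of the knob 76 mm above the worktop. Origin: centre of its underside, z up. It stays there; the closed cover hides it.
- cover_clay: Bystander to be left alone: a terracotta-coloured (orange-brown) cover of another set, same shape, size and axes as the green one, also standing on the worktop.

How it is judged:
By the outcome, as a careful person would: the job done as asked, in the order asked, and still so for the second after the job is handed in, with the robot touching nothing.
It also fails if it takes over 43 s, if anything falls off the work surface, if the arm or the gripper's body presses on something with over 40 N, if the wrist force passes 120 N, or if a joint passes its speed limit or range.

### The arm

A 6-joint arm with a two-finger parallel gripper is mounted at the origin on a cart in front of the work surface, level with it; the furniture and walls round the work are solid. World frame = base frame: x ahead of the robot, y to its left, z up, the work surface at z = 0. Lengths are in m, angles in rad, forces in N, time in s.
With the tool pointing down it reaches from about 0.4 to 0.925 m from the base axis. Payload 3.4 kg.
Tool frame: the origin (TCP) lies at the very end of the fingers, on their centre line; the grasp point (between the pads) lies 19 mm behind it (bot.hold_point_z is the distance from the TCP to the grasp point, in m); z points along the fingers, y is the line along which they close (so a half turn about z gives the same grasp; the last joint's range is limited). The gripper opens to 85 mm and grips with 20 to 120 N. Pads are 22 mm wide; open, the fingers measure 114 mm over their backs; the gripper's body (76 mm by 85 mm) begins 54 mm behind the grasp point. The pads swing forward as they close: fully open they stand 13 mm farther back than shut.
Start: joints at [-1.286, 0.307, 1.506, -0, 1.328, -0.073], TCP at [0.201, -0.539, 0.231] pointing down, gripper open.
Joint ranges: [-3.12, 3.12], [-1.05, 2.28], [0.14, 2.33], [-1.42, 4.57], [0.1, 2.73], [-2.68, 2.68]. Speed limits (rad/s): [2.57, 2.57, 3.14, 3.14, 3.14, 3.14].

### API

Orientations are given as [roll, pitch, yaw] about the fixed x, y, z axes, in that order (R = Rz(yaw) Ry(pitch) Rx(roll)).
In Python, from plant import sensors, snapshot, camera_model, bot gives the robot as it stands.
- The arm moves only by the shell command python3 -m jog 'ROWS'. ROWS is JSON, one flat list of numbers, 7 for each row, row after row: the shift along the tool's x, y, z in m, then the turn, a rotation vector about the tool's x, y, z in degrees, then the finger opening in m, from 0 to 0.0854. In form: [tx, ty, tz, ax, ay, az, fingers, tx, ty, tz, ax, ay, az, fingers, ...]. A call has exactly 5 rows; each row shifts and turns the commanded pose from where the row before left it, along the tool's axes as they then stand; what a row does not reach is not made up. A row lasts 1/8 s, in which the tool goes at most 62.5 mm and 10.7 degrees, less where a joint would pass 70% of its speed; a pose out of reach is approached as far as the arm can. A call is refused whole if a number of a shift passes 0.0625 or a number of a turn 10.7, either way. A call with a gripper value outside its range is refused whole. The fingers move at their own pace and stop on an object; the grip force is fixed at half the most. Time passes only in rows, so rows that do not move let the fingers close, or fill a call up. It gives the time, the measured TCP pose, the force, the opening and the grip force at its end, in the units of the state.
- sensors.get_obs(): the state, without advancing time (a new reading comes with each control period).
- snapshot(name): name is "side" or "top" or "wrist"; returns the picture (420x560x3 uint8, blue, green, red); there is no depth.
- camera_model(name): a dict with "vfov" (degrees; the focal length in pixels is half the picture's height over the tangent of half this angle, whatever the lens; pixels are square), "cx", "cy" (the principal point, pixels), "pose" (4x4, takes a point from camera to world coordinates). Camera axes: x right, y down, z forward; pixel columns grow to the right and rows downward; lengths in m; the calibration is good to about 2 mm. A picture is of the moment at which its call begins: read the wrist's pose just before it. camera_model takes no time and is no camera call; for the wrist camera it gives the pose at the moment of the call.
- bot.finish_job(): hands the job in; it is judged then, once.
The state is a dict: "time": time; "joints": joint angles; "joint_vel": joint speeds; "effort": joint torques, N m; "position": TCP position; "tool_rot": TCP orientation; "force": force on the tool from outside, world axes, zero at the start; "ft_torque": the same for the moment, N m; "finger_gap": finger opening in m; "grip_force": force on a finger pad.
Only numpy, scipy, OpenCV 4.12 (cv2) and the standard library are available. Lean on these libraries where they do the work, as an engineer would, in place of code of your own. Each camera call takes 0.05 s, during which the arm holds its last target. There are 200 camera calls.

## Working session

There is one attempt and no reset: what is moved stays moved. The work goes in short steps, Python scripts to look and compute and a shell command to move; the robot and the scene stay as the last step left them, time stands still between calls to the robot, and variables do not carry over. Pictures are saved under pics/ and viewed, at most 10 in all, crops included, and the job is handed in when it is done.

```bash
mkdir -p pics; ls; python3 - <<'E'
from plant import *
import cv2,numpy as np
o=sensors.get_obs();print(o)
ims=[]
for n in("side","top","wrist"):
    m=camera_model(n);print(n,m['vfov'],m['cx'],m['cy'],m['pose'].round(3) if hasattr(m['pose'],'round') else m['pose'])
    im=snapshot(n);cv2.imwrite(f"pics/{n}0.png",im);ims.append(im)
E
```

```text
pics
{'time': 0.0, 'joints': array([-1.28648989e+00,  3.07557447e-01,  1.50767552e+00,  1.11331472e-05,
        1.32838909e+00, -7.35087982e-02]), 'joint_vel': array([-0.00108531, -0.00115126,  0.00012896, -0.00085988,  0.00069307,
       -0.00039738]), 'effort': array([-9.42107581e-04, -4.57549989e+01, -2.51914859e+01, -2.43670083e-04,
        1.32046390e-02, -3.17718779e-06]), 'position': array([ 0.20116183, -0.53792111,  0.23038914]), 'tool_rot': array([-3.13956953e+00, -1.59817039e-04,  3.57812390e-01]), 'force': array([-0.35869233,  0.56284085, -0.62175365]), 'ft_torque': array([ 0.05392152, -0.00410807,  0.01432991]), 'grip_force': 0.0, 'finger_gap': 0.08567064388130173}
side 55.60207776537459 280.3937829700946 217.003088732783 [[-0.909 -0.257  0.328  0.258]
 [-0.416  0.597 -0.686  0.545]
 [-0.019 -0.76  -0.649  0.582]
 [ 0.     0.     0.     1.   ]]
top 55.602552230969856 278.5171191938172 210.28070270662204 [[-0.002 -0.986  0.169  0.392]
 [-1.     0.001 -0.004 -0.022]
 [ 0.004 -0.169 -0.986  0.899]
 [ 0.     0.     0.     1.   ]]
wrist 63.61857629138979 277.68109404053115 203.33110675206868 [[ 0.351 -0.893 -0.282  0.275]
 [-0.936 -0.335 -0.105 -0.511]
 [-0.001  0.301 -0.953  0.372]
 [ 0.     0.     0.     1.   ]]
```

View pics/top0.png

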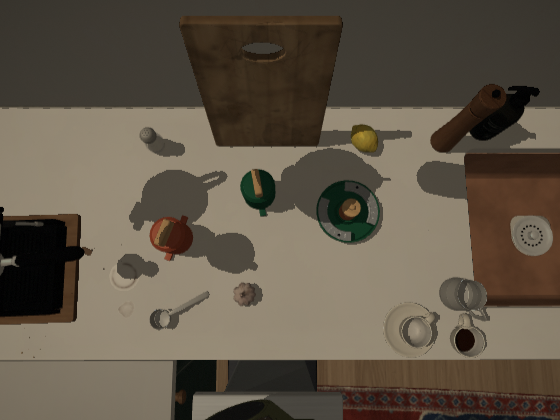

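View pics/side0.png

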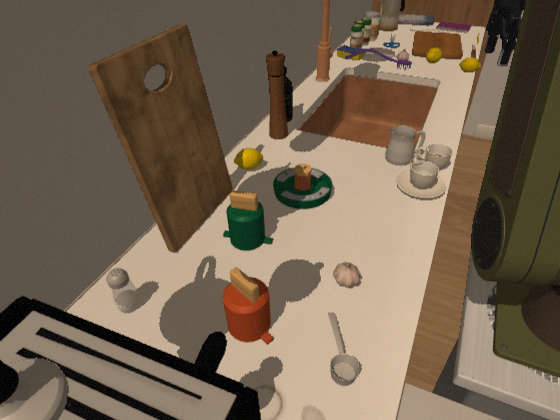

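Top view: green cover at about (258,188), with its lug at (263,211). Base at (348,211) with dots on the steel lip. Clay cover at (172,236). A board leans behind the cover.

```bash
cat > h.py <<'E'
import cv2,numpy as np
def ray(m,uv,z,H=420):
    T=np.array(m['pose']);f=H/2/np.tan(np.radians(m['vfov'])/2)
    d=T[:3,:3]@np.array([(uv[0]-m['cx'])/f,(uv[1]-m['cy'])/f,1.]);p=T[:3,3]
    return (p+d*(z-p[2])/d[2])[:2]
def proj(m,P,H=420):
    T=np.array(m['pose']);f=H/2/np.tan(np.radians(m['vfov'])/2)
    c=T[:3,:3].T@(np.array(P)-T[:3,3]);return np.array([f*c[0]/c[2]+m['cx'],f*c[1]/c[2]+m['cy']])
E
python3 - <<'E'
from h import *
from plant import camera_model
im=cv2.imread('pics/top0.png')
c=im[150:255,230:390];cv2.imwrite('pics/topz.png',cv2.resize(c,None,fx=5,fy=5,interpolation=cv2.INTER_CUBIC))
m=camera_model('top')
hsv=cv2.cvtColor(im,cv2.COLOR_BGR2HSV)
g=cv2.inRange(hsv,(65,120,20),(95,255,255))
n,l,s,ce=cv2.connectedComponentsWithStats(g)
for i in range(1,n):
    if s[i,4]>40: print(s[i],ce[i])
E
```

```text
[241 170  34  46 854] [258.50702576 190.90398126]
[ 317  181   61   61 1438] [346.38038943 212.14116829]
```

View pics/topz.png

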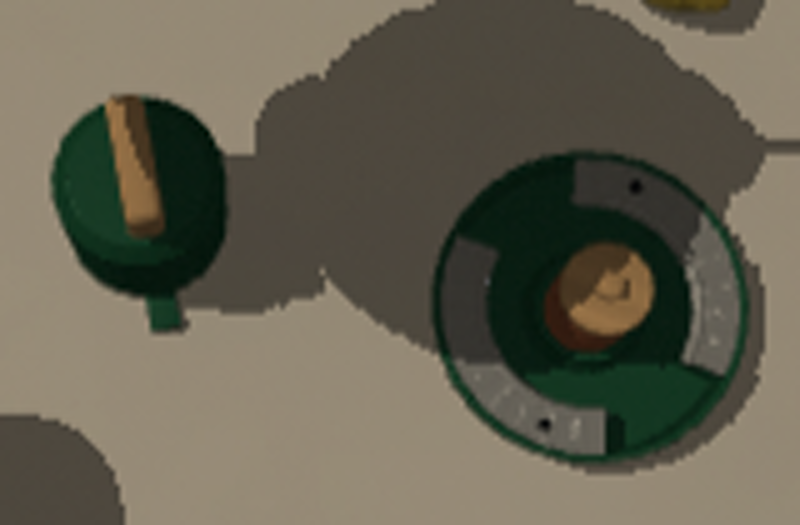

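```bash
python3 - <<'E'
from h import *
from plant import *
m=camera_model('top')
C=lambda u,v:((u-2)/5+230,(v-2)/5+150)
d1=ray(m,C(636,187),.025);d2=ray(m,C(545,424),.025)
b=(d1+d2)/2;a=np.degrees(np.arctan2(*(d1-d2)[::-1]))
print('base',b,'ang',a,np.linalg.norm(d1-d2))
im=cv2.imread('pics/top0.png');hsv=cv2.cvtColor(im,cv2.COLOR_BGR2HSV)
g=cv2.inRange(hsv,(65,120,20),(95,255,255));g[:,:310]=0
(c,ax,an)=cv2.fitEllipse(cv2.convexHull(cv2.findNonZero(g)));print('base ell',ray(m,c,.022),ax)
cs=[ray(m,C(*p),.12) for p in((108,101),(140,98),(127,222),(163,218))]
f=(cs[0]+cs[1])/2;n=(cs[2]+cs[3])/2
lug=ray(m,C(168,330),.004);
print('bar ctr',(f+n)/2,'len',np.linalg.norm(f-n),'ang',np.degrees(np.arctan2(*(f-n)[::-1])))
print('lug tip',lug)
# lug-ang
lm=ray(m,C(165,312),.008);print(lm)
# side view check of bar
ms=camera_model('side')
c=(f+n)/2
print('side proj bar top',proj(ms,[*c,.12]),'base dots',proj(ms,[*d1,.025]),proj(ms,[*d2,.025]),'top of board region')
s=cv2.imread('pics/side0.png')[140:260,200:360];cv2.imwrite('pics/sidez.png',cv2.resize(s,None,fx=5,fy=5,interpolation=cv2.INTER_CUBIC))
E
```

```text
base [ 0.54106343 -0.1803112 ] ang -22.28247867512808 0.11574189245069744
base ell [ 0.54036313 -0.18037808] (60.655113220214844, 62.832435607910156)
bar ctr [0.5840846  0.01861025] len 0.05052853621074825 ang 10.06018913456376
lug tip [0.53294529 0.00884156]
[0.54058268 0.01010345]
side proj bar top [244.90724156 192.99007812] base dots [286.72629052 173.07497169] [321.45249785 193.20843779] top of board region
```

View pics/sidez.png

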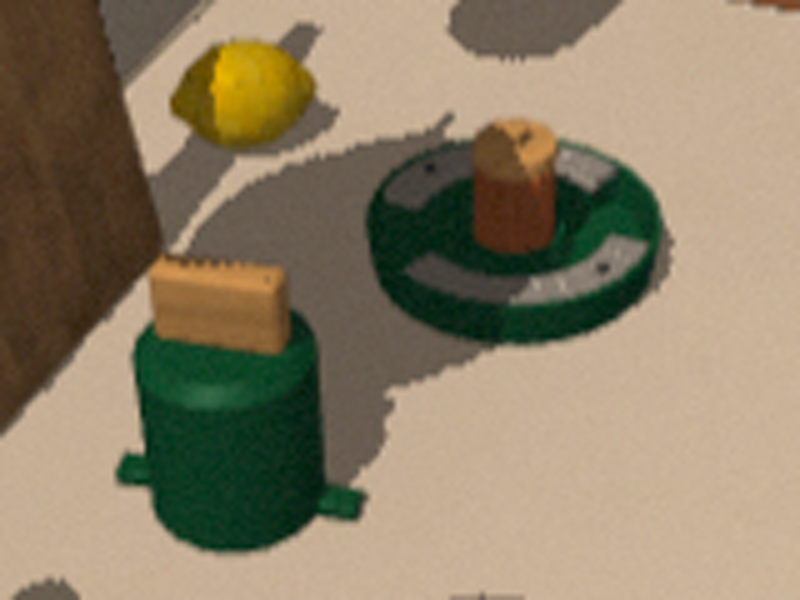

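```bash
python3 - <<'E'
from h import *
from plant import *
m=camera_model('top');ms=camera_model('side')
print('board bottom top-view',ray(m,(215,147),0),ray(m,(321,147),0),'side',ray(ms,(175,248),0),ray(ms,(232,180),0))
# triangulate board top corners
def line(m,uv):
    a=np.r_[ray(m,uv,0),0];p=np.array(m['pose'])[:3,3];d=a-p;return p,d/np.linalg.norm(d)
for u,v in(((182,20),(98,42)),((340,20),(191,25))):
    A=0;b=0
    for mm,q in((m,u),(ms,v)):
        p,d=line(mm,q);M=np.eye(3)-np.outer(d,d);A=A+M;b=b+M@p
    print(np.linalg.solve(A,b))
E
```

```text
board bottom top-view [0.69709063 0.12320504] [ 0.69702363 -0.12634792] side [0.71216508 0.10635179] [ 0.72497149 -0.15330999]
[0.74528569 0.1098931  0.40491175]
[ 0.75648401 -0.11636501  0.37495514]
```

```bash
python3 -m jog '[0.03,-0.021,0,0,0,0,0.085, 0.045,-0.0315,0,0,0,0,0.085, 0.05,-0.035,0,0,0,0,0.085, 0.05,-0.035,0,0,0,0,0.085, 0.05,-0.035,0,0,0,0,0.085]'; python3 -m jog '[0.05,-0.035,0,0,0,0,0.085, 0.05,-0.035,0,0,0,0,0.085, 0.05,-0.035,0,0,0,0,0.085, 0.05,-0.035,0,0,0,0,0.085, 0.05,-0.035,0,0,0,0,0.085]'
```

```text
time: 0.78
position: [0.3577, -0.3106, 0.2312]
tool_rot: [-3.142, -0.0, 0.357]
force: [0.2, -0.4, 0.4]
finger_gap: 0.0851
grip_force: 0.0
time: 1.4
position: [0.5306, -0.059, 0.2312]
tool_rot: [3.141, 0.0, 0.358]
force: [1.1, -0.6, 0.1]
finger_gap: 0.0849
grip_force: 0.0
```

```bash
python3 -m jog '[0.045,-0.031,0,0,0,0,0.085, 0.034,-0.025,0,0,0,0,0.085, 0,0,0,0,0,10.5,0.085, 0,0,0,0,0,0,0.085, 0,0,0,0,0,0,0.085]'
python3 - <<'E'
from h import *
from plant import *
o=sensors.get_obs();m=camera_model('wrist');im=snapshot('wrist')
print(o['position'],o['tool_rot'])
cv2.imwrite('pics/w1.png',im)
import json;json.dump({k:np.array(v).tolist() for k,v in m.items()},open('w1.json','w'))
print(proj(m,[.5841,.0186,.12]))
E
```

```text
time: 2.02
position: [0.5839, 0.019, 0.2311]
tool_rot: [3.142, 0.001, 0.177]
force: [0.6, 0.4, -0.2]
finger_gap: 0.0848
grip_force: 0.0
[0.58387545 0.0189965  0.23110766] [3.14154320e+00 5.76594338e-04 1.77039261e-01]
[277.66013555 201.63029353]
```

View pics/w1.png

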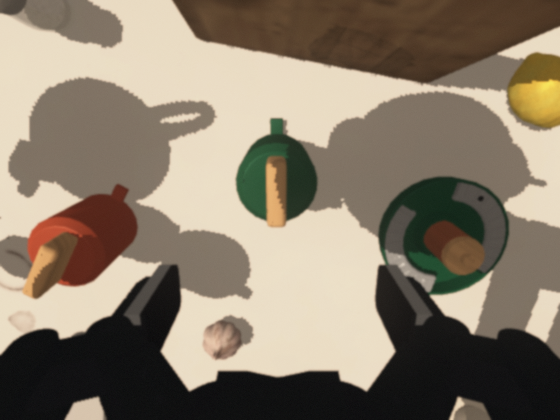

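Wrist view: the green cover's bar runs from about (276,157) to (277,226), aligned with the tool. The base is at right and the board at the top.

```bash
python3 - <<'E'
from h import *
import json
m=json.load(open('w1.json'));im=cv2.imread('pics/w1.png')
hsv=cv2.cvtColor(im,cv2.COLOR_BGR2HSV)[140:240,230:330]
k=cv2.inRange(hsv,(8,90,90),(24,255,255))
n,l,s,ce=cv2.connectedComponentsWithStats(k);i=1+s[1:,4].argmax();print(s[i])
for r in range(s[i,1],s[i,1]+s[i,3],6):
    x=np.where(l[r]==i)[0];print(r+140,x.min()+230,x.max()+230,hsv[r,x,2].mean().round())
e=ray(m,(277,226),.12);print(e, 'pred near end',np.array([.5841,.0186])-.027*np.array([np.cos(.176),np.sin(.176)]),'far',ray(m,(276.3,160),.12))
# cover rim hull / lug tip on far side
print('lug far tip (277,119)',ray(m,(277,119),.006))
# base dots and ring
k=cv2.inRange(cv2.cvtColor(im,cv2.COLOR_BGR2HSV),(65,100,15),(95,255,255));k[:,:350]=0
c,ax,a=cv2.fitEllipse(cv2.convexHull(cv2.findNonZero(k)));print(c,ax,ray(m,c,.02),'dot',ray(m,(481,198),.025))
E
```

```text
[  36   16   21   71 1372]
156 271 280 99.0
162 267 284 120.0
168 266 285 168.0
174 266 285 167.0
180 266 285 161.0
186 266 285 171.0
192 266 285 180.0
198 266 285 181.0
204 266 285 196.0
210 266 285 201.0
216 266 285 205.0
222 267 285 212.0
[0.56389212 0.0154953 ] pred near end [0.5575171 0.0138725] far [0.61624078 0.02543349]
lug far tip (277,119) [0.63884542 0.02901386]
(435.7298278808594, 238.07049560546875) (103.79740142822266, 116.89553833007812) [ 0.54265069 -0.17069929] dot [ 0.59767949 -0.20094375]
```

```bash
python3 -m jog '[0.002,-0.0005,0.04,0,0,0,0.06, 0,0,0.05,0,0,0,0.05, 0,0,0.035,0,0,0,0.05, 0,0,0.014,0,0,0,0.05, 0,0,0,0,0,0,0.05]'; python3 -m jog '[0,0,0,0,0,0,0.03, 0,0,0,0,0,0,0.01, 0,0,0,0,0,0,0, 0,0,0,0,0,0,0, 0,0,0,0,0,0,0]'
```

```text
time: 2.7
position: [0.5859, 0.0197, 0.092]
tool_rot: [-3.141, 0.001, 0.174]
force: [0.2, -0.3, 0.2]
finger_gap: 0.05
grip_force: 0.0
time: 3.32
position: [0.5874, 0.0202, 0.094]
tool_rot: [3.141, -0.003, 0.175]
force: [-0.2, 0.5, 6.6]
finger_gap: 0.0152
grip_force: 61.7
```

```bash
python3 -m jog '[0,0,-0.02,0,0,0,0, 0,0,-0.03,0,0,0,0, 0,0,-0.04,0,0,0,0, 0,0,-0.03,0,0,0,0, 0,0,0,0,0,0,0]'; python3 - <<'E'
from h import *
from plant import *
o=sensors.get_obs();m=camera_model('wrist');im=snapshot('wrist')
print(o['position'],o['tool_rot'],o['force'],o['finger_gap'])
cv2.imwrite('pics/w2.png',im)
cv2.imwrite('pics/s2.png',snapshot('side'))
E
```

```text
time: 3.95
position: [0.5876, 0.0201, 0.2145]
tool_rot: [3.14, -0.005, 0.175]
force: [1.0, 0.2, -3.4]
finger_gap: 0.0151
grip_force: 60.5
[0.587604   0.02014617 0.21452626] [ 3.14048296 -0.00516743  0.17471457] [ 0.95933169  0.19179518 -3.43967574] 0.015054090508887265
```

View pics/s2.png

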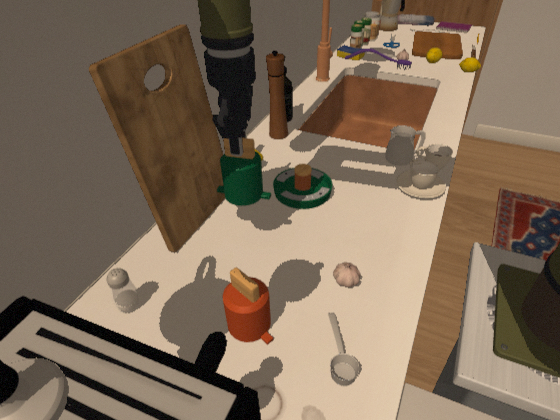

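The cover hangs level in the gripper at (242,178), and nothing else has moved.

```bash
python3 -m jog '[-0.012,0.029,0,0,0,0,0, -0.018,0.043,0,0,0,0,0, -0.018,0.043,0,0,0,0,0, -0.018,0.043,0,0,0,0,0, -0.012,0.031,0,0,0,0,0]'; python3 -m jog '[0,0,0,0,0,-7.6,0, 0,0,0,0,0,-7.6,0, 0,0,0,0,0,-7.6,0, 0,0,0,0,0,0,0, 0,0,0,0,0,0,0]'; python3 - <<'E'
from h import *
from plant import *
o=sensors.get_obs()
print(o['position'],o['tool_rot'],o['force'],o['finger_gap'])
a=snapshot('wrist');m=camera_model('wrist');b=snapshot('top')
cv2.imwrite('pics/w3.png',a);cv2.imwrite('pics/t3.png',b)
s=snapshot('side')[90:230,200:360]
cv2.imwrite('pics/c3.png',np.hstack([cv2.resize(a,(560,420)),cv2.resize(s,(240,210)).repeat(2,0)]))
E
```

```text
time: 4.68
position: [0.5399, -0.1808, 0.2096]
tool_rot: [-3.139, 0.004, 0.174]
force: [0.4, 0.7, -3.4]
finger_gap: 0.0151
grip_force: 60.3
time: 5.3
position: [0.5413, -0.1792, 0.2109]
tool_rot: [-3.139, 0.002, 0.57]
force: [-0.4, -0.9, -2.9]
finger_gap: 0.0155
grip_force: 60.3
[ 0.54133057 -0.17916918  0.21089487] [-3.13937591e+00  1.53760603e-03  5.70371412e-01] [-0.3988946  -0.85897687 -2.87064105] 0.015527083025842731
```

View pics/c3.png

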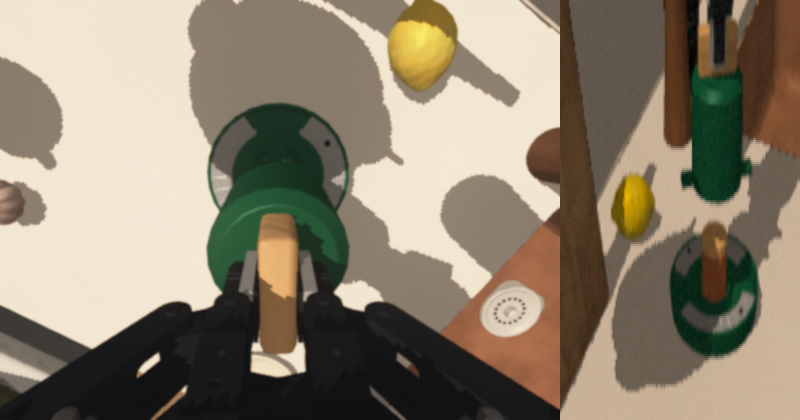

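Wrist view: the gap at about (275,120) lines up with the bar. The cover and base are both centred on column 278. Lowering now.

```bash
python3 -m jog '[0,0,0.02,0,0,0,0, 0,0,0.025,0,0,0,0, 0,0,0.025,0,0,0,0, 0,0,0.015,0,0,0,0, 0,0,0,0,0,0,0]'; python3 - <<'E'
from h import *
from plant import *
o=sensors.get_obs()
print(o['position'],o['tool_rot'],o['force'],o['finger_gap'])
a=snapshot('wrist');s=snapshot('side')[120:230,210:360]
cv2.imwrite('pics/c4.png',np.vstack([cv2.resize(a[80:330,130:430],(660,550)),])); cv2.imwrite('pics/s4.png',cv2.resize(s,None,fx=5,fy=5))
E
```

```text
time: 6.08
position: [0.5413, -0.1792, 0.1263]
tool_rot: [-3.139, 0.001, 0.572]
force: [-0.5, -0.3, -3.4]
finger_gap: 0.0151
grip_force: 60.1
[ 0.54133531 -0.17919398  0.12625757] [-3.13946510e+00  1.46320536e-03  5.72177490e-01] [-0.47620867 -0.32758255 -3.37573075] 0.01506209744143334
```

View pics/s4.png

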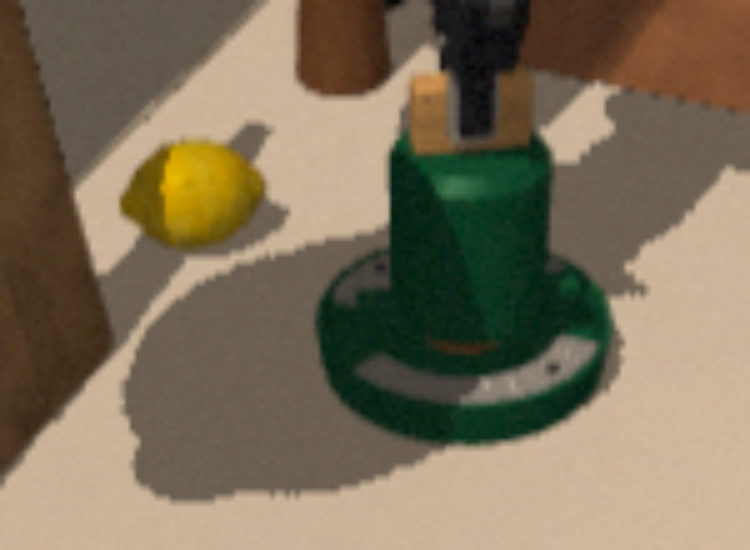

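The cover (column 469) is centred over the base (column 465), with its lugs above the gaps.

```bash
python3 -m jog '[0,0,0.006,0,0,0,0, 0,0,0.006,0,0,0,0, 0,0,0.006,0,0,0,0, 0,0,0.004,0,0,0,0, 0,0,0,0,0,0,0]';  python3 -m jog '[0,0,0.002,0,0,0,0, 0,0,0.002,0,0,0,0, 0,0,0.001,0,0,0,0, 0,0,0,0,0,0,0, 0,0,0,0,0,0,0]'
```

```text
time: 6.8
position: [0.5417, -0.1794, 0.1048]
tool_rot: [-3.141, 0.001, 0.572]
force: [0.8, 0.1, -3.3]
finger_gap: 0.015
grip_force: 60.3
time: 7.42
position: [0.5421, -0.1795, 0.1004]
tool_rot: [3.142, -0.0, 0.572]
force: [-0.2, -0.4, -2.8]
finger_gap: 0.0149
grip_force: 60.4
```

```bash
python3 -m jog '[0,0,0.001,0,0,0,0, 0,0,0.001,0,0,0,0, 0,0,0,0,0,0,0, 0,0,0,0,0,0,0, 0,0,0,0,0,0,0]'
```

```text
time: 8.05
position: [0.5421, -0.1796, 0.1]
tool_rot: [3.141, -0.001, 0.573]
force: [-3.2, 1.1, 9.0]
finger_gap: 0.0147
grip_force: 61.9
```

The rim is on the floor: TCP z is 0.100, and it would be about 0.118 if the lugs were on the lip. I'll relieve the pressure slightly and twist clockwise.

```bash
python3 -m jog '[0,0,-0.001,0,0,0,0, 0,0,0,0,0,8,0, 0,0,0,0,0,8,0, 0,0,0,0,0,8,0, 0,0,0,0,0,0,0]'; python3 -m jog '[0,0,0,0,0,8,0, 0,0,0,0,0,8,0, 0,0,0,0,0,8,0, 0,0,0,0,0,5,0, 0,0,0,0,0,0,0]'; python3 -c "
from plant import *
o=sensors.get_obs();print(o['ft_torque'])"
```

```text
time: 8.68
position: [0.5433, -0.1801, 0.1]
tool_rot: [3.14, -0.002, 0.155]
force: [0.7, -0.5, 2.1]
finger_gap: 0.015
grip_force: 61.1
time: 9.3
position: [0.543, -0.1801, 0.0999]
tool_rot: [3.141, -0.002, -0.349]
force: [0.3, -1.1, 4.6]
finger_gap: 0.0153
grip_force: 61.3
[-0.34423875 -0.08702022 -0.010652  ]
```

```bash
python3 -m jog '[0,0,0,0,0,3,0, 0,0,0,0,0,2,0, 0,0,0,0,0,2,0, 0,0,0,0,0,1,0, 0,0,0,0,0,0,0]';python3 -c "
from plant import *
o=sensors.get_obs();print(o['ft_torque'])"; python3 -m jog '[0,0,0,0,0,1,0, 0,0,0,0,0,1,0, 0,0,0,0,0,0,0, 0,0,0,0,0,0,0, 0,0,0,0,0,0,0]';python3 -c "
from plant import *
o=sensors.get_obs();print(o['ft_torque'])"
```

```text
time: 9.93
position: [0.543, -0.1797, 0.1]
tool_rot: [-3.141, -0.002, -0.491]
force: [1.6, -0.3, 5.1]
finger_gap: 0.0147
grip_force: 61.5
[-0.22303933 -0.15763749  0.18295121]
time: 10.55
position: [0.5432, -0.1794, 0.1]
tool_rot: [-3.141, -0.002, -0.523]
force: [2.4, 0.5, 4.9]
finger_gap: 0.0151
grip_force: 64.3
[ 0.00571208 -0.2630887   1.11339114]
```

The torque has risen to 1.1 N m, so the cover is at the stop. Releasing and retreating.

```bash
python3 -m jog '[0,0,0,0,0,-1,0, 0,0,0,0,0,0,0.05, 0,0,0,0,0,0,0.05, 0,0,0,0,0,0,0.05, 0,0,0,0,0,0,0.05]'; python3 -m jog '[0,0,-0.02,0,0,0,0.05, 0,0,-0.04,0,0,0,0.05, 0,0,-0.04,0,0,0,0.05, 0,0,-0.03,0,0,0,0.05, 0,0,0,0,0,0,0.05]'; python3 - <<'E'
from h import *
from plant import *
o=sensors.get_obs()
print(o['position'],o['tool_rot'],o['force'],o['finger_gap'])
a=snapshot('wrist');m=camera_model('wrist');s=snapshot('side')[110:230,210:360]
cv2.imwrite('pics/c6.png',np.hstack([cv2.resize(a[:,100:460],(360,420)),cv2.resize(s,(420,420))]))
for b in(0,180):
    t=np.radians(-22.3+b);print(proj(m,[.543+.058*np.cos(t),-.18+.058*np.sin(t),.025])-[100,0])
E
```

```text
time: 11.18
position: [0.5418, -0.1794, 0.099]
tool_rot: [3.142, 0.001, -0.51]
force: [-0.0, -0.0, -0.6]
finger_gap: 0.0499
grip_force: 0.0
time: 11.8
position: [0.5438, -0.1802, 0.2321]
tool_rot: [-3.141, -0.006, -0.51]
force: [-0.2, -0.6, -0.2]
finger_gap: 0.0503
grip_force: 0.0
[ 0.54380635 -0.18024506  0.23212634] [-3.14080649 -0.00611511 -0.50971846] [-0.21446128 -0.559515   -0.18206663] 0.05030998865120344
[171.45773325 118.53284063]
[184.59459991 226.47697994]
```

View pics/c6.png

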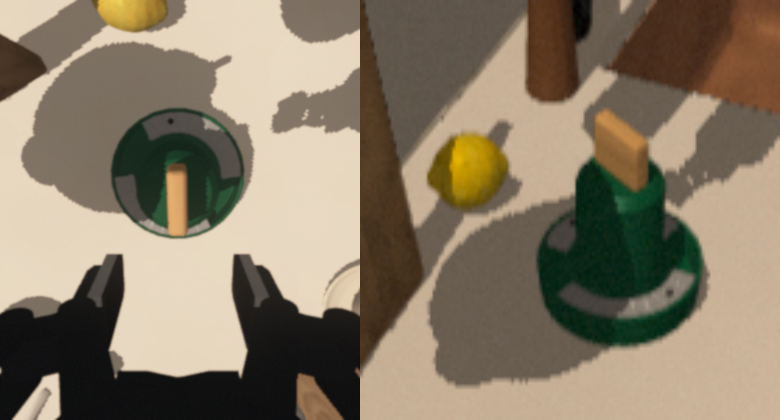

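The cover is seated with its lugs under the lip. The bar points just past the dots, at the stop, and the gripper is clear.

```bash
python3 -c "
from plant import bot
print(bot.finish_job())"
```

```text
the job is handed in; nothing more can be done
None
```

The green cover is on over the copper canister, twisted clockwise to the stop and released; the terracotta cover was not touched, and I handed the job in at about 12 s of the 43 s allowed.

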